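# Shut and bolt the filter hatch of the bench extractor

## Task

A fresh filter is in the bench dust extractor and its hatch has been left propped open. Lower the blue hatch until it is fully shut, slide its barrel bolt all the way across into the keeper, then turn the bolt's red handle right down into the notch so that it is locked. Leave the mould block, the brush and the blue tray where they are.

Things in the scene. Friction and masses are not known exactly. Their poses are not given: they have to be found in the camera images.
- extractor: Grey sheet-steel downdraft box fixed on the bench: 380 mm (its x) by 520 mm (its y) by 120 mm high. Origin: centre of its underside; x points away from the robot (yaw +-0.35 rad), y left. Left half of its top: an aluminium bar grille. Right half: the filter well under the hinged blue hatch, centred on its y = -0.12. A black hose leaves its back
- hatch (a joint): Blue steel hatch, 220 mm (x) by 200 mm (y) by 6 mm, about 0.6 kg, hinged along its far edge; its near edge swings up. Value: opening in rad, 0 = fully shut, flat on the deck (a dead stop); starts 0.45 to 0.9, limit 1.2. Stiff friction hinge (1.5 N m): it stays where it is left and takes about 3 to 9 N pressed down near its near edge
- hatch_hinge (a point): On the hinge line (extractor x = +0.12, y = -0.12, 123 mm above the bench), middle of the hatch's width and thickness. Axes turn with the hatch: x along the sheet away from the near edge, y left along the hinge, z out of the outer face
- hatch_push (a point): A clear spot on the hatch's outer face: 195 mm from the hinge line (25 mm short of the near edge) and 70 mm to the left of the bolt; axes as hatch_hinge. Nothing stands within 45 mm of it on the hatch
- bolt (a joint): Steel barrel bolt along the middle of the hatch's outer face: rod 12 mm thick, axis 12 mm above the face. Value: travel in m, 0 = drawn back, 0.045 = home (a dead stop), rod through the keeper; starts 0 to 0.012. Slides to the near edge (-x of hatch_hinge) against 2.5 N of friction; enters the keeper only with the hatch shut
- handle (a joint): The bolt's red handle, a bar 11 mm thick reaching 55 mm from the rod's axis; slides with the rod and turns about it. Value: rad, 0 = standing straight out of the hatch (upright when shut), growing as it turns to the right (extractor's -y); 1.571 = flat to the right (a stop), its centre line 12 mm above the face. Starts -0.3 to 0.3, limit -0.5; stays where left (friction 0.05 N m)
- handle_grip (a point): On the red handle's centre line, 40 mm from the rod's axis, 15 mm short of its end; z along the handle to its end, x along the rod, away from the keeper. Can be pinched across x: 25 mm and more free on both sides. Below it, two guides straddle the rod 100 and 203 mm from the hinge, 20 mm wide, tops 22 mm above the face, on a base plate 44 mm wide, 3 mm thick
- notch (a point): Middle of the home notch, at the rod's height, 170 mm from the hinge; axes as hatch_hinge. It is 16 mm wide, in a steel side plate 17.5 mm right of the rod (3 mm thick, top 20 mm above the face). The plate stops the handle about half way down unless the bolt is home (within 2.5 mm) or fully drawn back (a second notch)
- keeper_mouth (a point): Centre of the mouth of the steel keeper staple on the extractor's front deck, facing the hatch, 10 mm beyond the shut hatch's near edge; opening 17 mm wide, staple 20 mm deep, its top 30 mm above the deck; axes as the extractor
- mould_block: Loose steel mould block 70 x 50 x 30 mm, lying on the grille; origin at the centre of its underside. To be left alone
- brush: Loose hand brush lying on the grille; origin at the centre of its underside. To be left alone
- blue_tray: Loose blue divided tray with steel blocks, 200 x 280 x 70 mm, on the bench to the right; origin at the centre of its underside. To be left alone

How it is judged:
By the outcome, as a careful person would: the job done as asked, in the order asked, and still so for the second after the job is handed in, with the robot touching nothing.
It also fails if it takes over 54 s, if anything falls off the work surface, if the arm or the gripper's body presses on something with over 40 N, if the wrist force passes 120 N, or if a joint passes its speed limit or range.

## Robot

A 6-joint arm with a two-finger parallel gripper is mounted at the origin on the work surface. World frame = base frame: x ahead of the robot, y to its left, z up, the work surface at z = 0. Lengths are in mm, angles in rad, forces in N, time in s.
With the tool pointing down it reaches from about 400 to 925 mm from the base axis. Payload 12.5 kg.
Tool frame: the origin (TCP) lies between the finger pads; the fingertips stand 19 mm ahead of it and the grasp point (between the pads) is the TCP (env.nose_length is the distance from the TCP to the fingertips, in mm); z points along the fingers, y is the line along which they close (so a half turn about z gives the same grasp; the last joint's range is limited). The gripper opens to 95 mm and grips with 3 to 60 N. Pads are 20 mm wide; open, the fingers measure 119 mm over their backs; the gripper's body (75 mm by 180 mm) begins 59 mm behind the grasp point.
Start: joints at [-1.254, 0.491, 1.559, -0, 1.092, -0.106], TCP at [256.471, -569.971, 233.661] pointing down, gripper open.
Joint ranges: [-3.1, 3.1], [-0.84, 2.19], [0.05, 2.79], [-1.13, 4.28], [0.06, 2.93], [-2.69, 2.69]. Speed limits (rad/s): [2.22, 2.22, 2.79, 3.14, 3.14, 3.14].

## Interface

Orientations are given as [roll, pitch, yaw] about the fixed x, y, z axes, in that order (R = Rz(yaw) Ry(pitch) Rx(roll)).
In Python, from cell import env gives the robot as it stands. The module is installed in compiled form; this text tells all that it offers.
- The arm moves only by the tool drive_tool, never from a script. Its argument "rows" is a list that holds one entry, the list of rows, each a list of 7 numbers: the shift along the tool's x, y, z scaled (see below), then the turn, a rotation vector about the tool's x, y, z scaled (see below), then the opening, from 0 (shut) to 1 (fully open). In form: [[[tx, ty, tz, ax, ay, az, jaw], ...]]. A call has 1 to 5 rows; each row shifts and turns the commanded pose from where the row before left it, along the tool's axes as they then stand; what a row does not reach is not made up. The controller multiplies each number of a shift by 250 mm and each number of a turn by 180 degrees. A row lasts 1/8 s, in which the tool goes at most 62.5 mm and 10.7 degrees, less where a joint would pass 70% of its speed; a pose out of reach is approached as far as the arm can. A call with a number of a shift or a turn outside -1 to 1 is refused whole. A call with a gripper value outside its range is refused whole. The fingers move at their own pace and stop on an object; the grip force is fixed at half the most. Time passes only in rows, so rows that do not move let the fingers close. It gives the time, the measured TCP pose, the force, the opening and the grip force at its end, in the units of the state.
- env.state(): the state, without advancing time (a new reading comes with each control period).
- env.read_camera(name): name is "side" or "top" or "wrist"; returns a dict with "color" (420x560x3 uint8, blue, green, red), "camera_matrix" (3x3 intrinsics, pixels), "pose" (4x4, takes a point from camera to world coordinates). Camera axes: x right, y up, looking along -z (the intrinsics and any distortion apply to the point x, -y, -z); pixel columns grow to the right and rows downward; lengths in mm; the calibration is good to about 2 mm. The wrist camera is an equidistant fisheye: a pixel r from the principal point sees the ray r / f radians off the axis. A picture is of the moment at which its call begins. There is no depth.
- env.job_done(): hands the job in; it is judged then, once.
Trained networks look in a picture, given as the dict that the camera call returned (one of the last four; its "shot" number tells which), for a name from the list of things; names that differ only in an ending like _2 or _b are one class to them, and where a whole thing is asked for, a point or a joint stands for the part that bears it (a point fixed in the world has none). Each returns a list of dicts, best first, with "score" (0 to 1); they miss things now and then, are a little off and sometimes report something else, mostly with a low value. They report only what shows in the picture. A call takes as long as a camera call.
- env.search_frame(name, picture): "at" ([x, y, z] in mm, in the coordinates of the camera as it stood for that picture, good to about 4 mm: the middle of the surface that is visible of it).
- env.place_of(name, picture): "at" ([x, y, z] in mm, in the coordinates of the camera as it stood for that picture, good to about 4 mm: a listed point, or the origin of a listed thing).
The state is a dict: "t": time; "joints": joint angles; "qvel": joint speeds; "tau": joint torques, N m; "eef_pos": TCP position; "tcp_rot": TCP orientation; "ft_force": force on the tool from outside, world axes, zero at the start; "moment": the same for the moment, N m; "opening": opening from 0.0 (shut) to 1.0 (fully open); "grip_force": force on a finger pad.
Only numpy, scipy, OpenCV 4.12 (cv2) and the standard library are available. Lean on these libraries where they do the work, as an engineer would, in place of code of your own. Each camera call takes 0.05 s, during which the arm holds its last target. There are 200 camera calls.

## Working session

There is one attempt and no reset: what is moved stays moved. The work goes in short steps, Python scripts to look and compute and a tool call to move; the robot and the scene stay as the last step left them, time stands still between calls to the robot, and variables do not carry over. Pictures are saved under pics/ and viewed, at most 10 in all, crops included, and the job is handed in when it is done.

Besides the shell and the picture viewer there is one more tool, called after "Call:" by a JSON object that holds its "name" and its "arguments". drive_tool: Moves the arm, as the interface text tells. Its arguments: {"type":"object","properties":{"rows":{"type":"array","items":{"type":"array","items":{"type":"array","items":{"type":"number","minimum":-1,"maximum":1}}}}},"required":["rows"]}

```bash
mkdir -p pics; cat > h.py <<'E'
import numpy as np, cv2
from cell import env
from scipy.spatial.transform import Rotation as R
def world(p,at): return (np.array(p["pose"])@np.r_[at,1])[:3]
def look(cam,names):
    p=env.read_camera(cam); out={}
    for n in names:
        r=env.place_of(n,p)
        for d in r[:1]: out[n]=world(p,d["at"]); print(cam,n,round(d["score"],2),out[n].round(1))
    return p,out
def st():
    s=env.state(); print(round(s["t"],2),np.round(s["eef_pos"],1),np.round(s["tcp_rot"],3),"F",np.round(s["ft_force"],1),"op",round(s["opening"],2),np.round(s["joints"],2)); return s
def step(tp,rpy,s=None):
    "tool shift (units of rows) & rotvec units to the pose"
    s=s or env.state(); A=R.from_euler("xyz",s["tcp_rot"]); B=R.from_euler("xyz",rpy)
    d=A.inv().apply(np.array(tp)-s["eef_pos"])/250; w=(A.inv()*B).as_rotvec()/np.pi
    return d.round(3),w.round(3)
E
python3 - <<'E'
from h import *
st()
N=["extractor","hatch_hinge","hatch_push","handle_grip","notch","keeper_mouth","mould_block","brush","blue_tray"]
ims=[]
for c in ["side","top"]:
    p,o=look(c,N); ims.append(p["color"]); cv2.imwrite(f"pics/{c}.png",p["color"])
look("wrist",N)
E
```

```text
0.0 [ 256.4 -569.7  233.1] [-3.141 -0.     0.423] F [-0.6 -0.4 -0. ] op 1.0 [-1.25  0.49  1.56  0.    1.09 -0.11]
side extractor 0.85 [581.8  91.2   0.8]
side hatch_hinge 0.8 [736.8  19.9 125.9]
side hatch_push 0.89 [588.6  43.7 266.5]
side handle_grip 0.57 [691.5  -5.2 253.5]
side notch 0.84 [643.3 -25.3 258.1]
side keeper_mouth 0.67 [516.2 -57.  141.4]
side mould_block 0.57 [647.  202.1 122.1]
side blue_tray 0.57 [ 518.8 -531.3    4.7]
top extractor 0.65 [581.5  93.2  -2. ]
top hatch_hinge 0.61 [737.   21.2 125.5]
top hatch_push 0.9 [588.   43.  264.3]
top handle_grip 0.44 [6.862e+02 5.000e-01 2.519e+02]
top notch 0.91 [642.9 -32.6 254. ]
top keeper_mouth 0.84 [522.5 -59.  142.1]
top mould_block 0.81 [648.  207.4 123.5]
top brush 0.89 [539.6 275.7 121.2]
top blue_tray 0.8 [ 5.155e+02 -5.318e+02 -3.000e-01]
```

View pics/side.png

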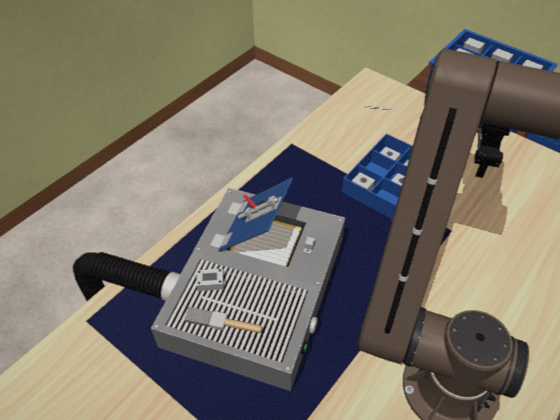

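View pics/top.png

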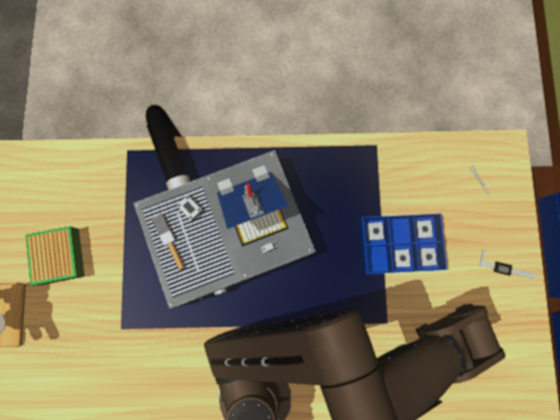

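The side view shows the hatch open at about 0.8 rad around (262,215), its red handle at (250,202) and the keeper at (310,243). The top view agrees: handle (250,195), keeper (268,247). The two cameras' positions match, and the distances fit the given sizes (hinge to keeper 231 mm, yaw about 0.345).

```bash
cat >> h.py <<'E'
YAW=.345; H=np.array([737,20.5,123.]); ex=np.array([np.cos(YAW),np.sin(YAW),0]); ey=np.array([-ex[1],ex[0],0]); ez=np.array([0,0,1.])
RPY=[np.pi,0,YAW+np.pi/2]
def hp(th,s,y,z): # hatch point: s from hinge to near edge, y left, z out of mid sheet
    return H+ey*y+ex*(-s*np.cos(th)+z*np.sin(th))+ez*(s*np.sin(th)+z*np.cos(th))
def push(th,clear=0): return hp(th,195,70,3)+12*ex+ez*(19+clear)
E
python3 - <<'E'
from h import *
for th in (.75,.8,.85): print(th,hp(th,195,70,3).round(1),hp(th,170,0,15).round(1))
s=env.state()
t=push(.8,60); print(t.round(1),step(t,s["tcp_rot"]),step(t,RPY))
E
```

```text
0.75 [581.   38.8 258.1] [629.6 -18.1 249.9]
0.8 [587.5  41.2 265. ] [635.7 -15.9 255.4]
0.85 [594.3  43.6 271.5] [642.  -13.6 260.6]
[598.8  45.2 344. ] (array([ 2.258, -1.682, -0.441]), array([0., 0., 0.])) (array([ 2.258, -1.682, -0.441]), array([ 0.   ,  0.   , -0.475]))
```

Call:
{"name": "drive_tool", "arguments": {"rows": [[[0,0,-0.22,0,0,0,0],[0,0,-0.22,0,0,0,0],[0.18,-0.14,0,0,0,0,0],[0.18,-0.14,0,0,0,0,0],[0.18,-0.14,0,0,0,0,0]]]}}

```text
t: 2.12
eef_pos: [337.0, -417.2, 343.7]
tcp_rot: [3.141, -0.0, 0.422]
ft_force: [0.2, -0.1, 0.6]
opening: 0.529
grip_force: 0.0
```

Call:
{"name": "drive_tool", "arguments": {"rows": [[[0.19,-0.14,0,0,0,0,0],[0.19,-0.14,0,0,0,0,0],[0.19,-0.14,0,0,0,0,0],[0.19,-0.14,0,0,0,0,0],[0.19,-0.14,0,0,0,0,0]]]}}

```text
t: 2.75
eef_pos: [481.9, -160.0, 343.9]
tcp_rot: [3.141, -0.0, 0.423]
ft_force: [0.7, -1.5, -0.3]
opening: 0.027
grip_force: 0.0
```

Call:
{"name": "drive_tool", "arguments": {"rows": [[[0.19,-0.14,0,0,0,0,0],[0.19,-0.14,0,0,0,0,0],[0.19,-0.14,0,0,0,0,0],[0.19,-0.14,0,0,0,0,0],[0,0,0,0,0,-0.05,0]]]}}

```text
t: 3.38
eef_pos: [598.1, 47.2, 342.9]
tcp_rot: [-3.141, 0.0, 0.586]
ft_force: [-0.9, -1.5, 0.3]
opening: 0.006
grip_force: 0.0
```

Call:
{"name": "drive_tool", "arguments": {"rows": [[[0,0,0,0,0,-0.055,0],[0,0,0,0,0,-0.055,0],[0,0,0,0,0,-0.055,0],[0,0,0,0,0,-0.055,0],[0,0,0,0,0,-0.055,0]]]}}

```text
t: 4.0
eef_pos: [597.1, 43.9, 343.6]
tcp_rot: [-3.142, 0.0, 1.449]
ft_force: [0.1, 0.0, 0.6]
opening: 0.004
grip_force: 0.0
```

Call:
{"name": "drive_tool", "arguments": {"rows": [[[0,0,0,0,0,-0.05,0],[0,0,0,0,0,-0.05,0],[0,0,0,0,0,-0.05,0],[0,0,0,0,0,0,0]]]}}

```text
t: 4.5
eef_pos: [597.1, 43.9, 343.6]
tcp_rot: [-3.142, 0.0, 1.914]
ft_force: [1.0, 0.8, 0.3]
opening: 0.008
grip_force: 0.0
```

```bash
python3 - <<'E'
from h import *
s=st()
p,o=look("top",["hatch_push","notch","handle_grip","hatch_hinge","keeper_mouth"])
p,o=look("side",["hatch_push","notch","handle_grip","hatch_hinge","keeper_mouth"])
p,o=look("wrist",["hatch_push","notch","handle_grip","hatch_hinge","keeper_mouth"])
cv2.imwrite("pics/w1.png",p["color"])
print(step(push(.81,15),RPY))
prev=push(.81,15)
E
```

```text
4.5 [597.1  43.9 343.6] [-3.142  0.     1.914] F [1.  0.8 0.3] op 0.01 [-0.04  0.36  1.47 -0.    1.31 -0.38]
top notch 0.91 [643.4 -30.7 256.6]
top handle_grip 0.42 [ 6.828e+02 -2.000e-01  2.531e+02]
top keeper_mouth 0.63 [522.  -57.5 139. ]
side hatch_push 0.91 [586.1  43.2 268. ]
side handle_grip 0.58 [690.6  -2.3 258.1]
side keeper_mouth 0.61 [517.9 -55.9 141.9]
wrist hatch_push 0.84 [588.1  42.3 262.5]
wrist notch 0.47 [522.4 -55.  138.7]
wrist hatch_hinge 0.65 [737.9  25.4 119.7]
wrist keeper_mouth 0.69 [521.6 -59.1 139.4]
(array([0.003, 0.014, 0.173]), array([ 0.,  0., -0.]))
```

View pics/w1.png

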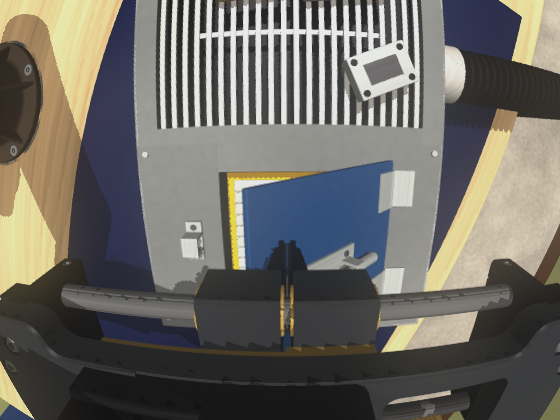

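The wrist view shows the shut fingers over the hatch's clear left part, at (288,250), with the bolt to the right and the keeper at (192,240). I'll go down to contact and follow the arc.

Call:
{"name": "drive_tool", "arguments": {"rows": [[[0,0.01,0.17,0,0,0,0],[0,0,0.04,0,0,0,0],[0,0,0.02,0,0,0,0],[0,0,0,0,0,0,0]]]}}

```text
t: 5.9
eef_pos: [599.7, 44.7, 286.9]
tcp_rot: [3.141, 0.0, 1.915]
ft_force: [0.2, 0.1, -0.1]
opening: 0.006
grip_force: 0.0
```

Call:
{"name": "drive_tool", "arguments": {"rows": [[[0,-0.044,0.045,0,0,0,0],[0,-0.041,0.048,0,0,0,0],[0,-0.037,0.051,0,0,0,0]]]}}

```text
t: 6.28
eef_pos: [571.3, 34.2, 251.9]
tcp_rot: [3.138, 0.002, 1.915]
ft_force: [1.3, -1.0, 5.8]
opening: 0.005
grip_force: 2.3
```

Call:
{"name": "drive_tool", "arguments": {"rows": [[[0,-0.032,0.054,0,0,0,0],[0,-0.028,0.056,0,0,0,0],[0,-0.023,0.058,0,0,0,0],[0,-0.019,0.06,0,0,0,0]]]}}

```text
t: 6.78
eef_pos: [547.2, 25.6, 194.4]
tcp_rot: [3.139, 0.001, 1.915]
ft_force: [-0.2, -0.7, 2.9]
opening: 0.003
grip_force: 1.9
```

Call:
{"name": "drive_tool", "arguments": {"rows": [[[0,-0.014,0.06,0,0,0,0],[0,-0.009,0.06,0,0,0,0],[0,-0.003,0.05,0,0,0,0],[0,0,0,0,0,0,0]]]}}

```text
t: 7.28
eef_pos: [540.6, 23.6, 149.9]
tcp_rot: [-3.141, -0.0, 1.915]
ft_force: [-1.0, -0.1, 1.1]
opening: 0.004
grip_force: 0.0
```

Shut would put the TCP at about z = 145, so I'll press on gently.

Call:
{"name": "drive_tool", "arguments": {"rows": [[[0,0,0.016,0,0,0,0],[0,0,0.008,0,0,0,0],[0,0,0,0,0,0,0]]]}}

```text
t: 7.65
eef_pos: [540.9, 23.7, 145.2]
tcp_rot: [3.141, 0.0, 1.915]
ft_force: [-1.4, -0.1, 6.9]
opening: 0.002
grip_force: 3.2
```

Call:
{"name": "drive_tool", "arguments": {"rows": [[[0,0,0.006,0,0,0,0],[0,0,0.006,0,0,0,0],[0,0,0,0,0,0,0]]]}}

```text
t: 8.02
eef_pos: [540.9, 23.6, 144.9]
tcp_rot: [3.139, 0.001, 1.915]
ft_force: [-11.9, 0.4, 38.2]
opening: 0.003
grip_force: 19.2
```

The dead stop is reached (38 N, z = 144.9). I'll lift off and look at the handle.

Call:
{"name": "drive_tool", "arguments": {"rows": [[[0,0,-0.1,0,0,0,0],[0,0,-0.22,0,0,0,0.6],[0,0,-0.22,0,0,0,0.6],[0,0,0,0,0,0,0.6],[0,0,0,0,0,0,0.6]]]}}

```text
t: 8.65
eef_pos: [540.3, 23.7, 276.1]
tcp_rot: [-3.141, -0.0, 1.915]
ft_force: [-0.6, 0.5, -0.2]
opening: 0.367
grip_force: 0.0
```

```bash
python3 - <<'E'
from h import *
s=st()
L=[]
for c in ["top","side","wrist"]:
    p,o=look(c,["hatch_push","notch","handle_grip","keeper_mouth","hatch_hinge"])
    for k,v in o.items(): d=v-H; print("   ",k,"local s,y,z",(-d@ex).round(1),(d@ey).round(1),d[2].round(1))
    if c!="top": L.append(p["color"])
cv2.imwrite("pics/a2.png",cv2.resize(L[0][150:320,170:370],(800,600)))
cv2.imwrite("pics/w2.png",L[1])
E
```

```text
8.65 [540.3  23.7 276.1] [-3.141 -0.     1.915] F [-0.6  0.5 -0.2] op 0.37 [-0.08  0.33  1.71 -0.    1.1  -0.42]
top notch 0.79 [585.5 -53.2 138. ]
top keeper_mouth 0.81 [518.9 -60.1 141. ]
top hatch_hinge 0.77 [736.8  24.2 124.8]
    notch local s,y,z 167.5 -18.1 15.0
    keeper_mouth local s,y,z 232.5 -2.1 18.0
    hatch_hinge local s,y,z -1.1 3.6 1.8
side hatch_push 0.59 [529.6  22.6 128.5]
side notch 0.67 [582.7 -49.1 139.9]
side handle_grip 0.58 [615.6 -28.6 175.6]
side keeper_mouth 0.75 [517.8 -55.  139.6]
side hatch_hinge 0.82 [737.1  20.9 125.5]
    hatch_push local s,y,z 194.5 72.1 5.5
    notch local s,y,z 168.7 -13.3 16.9
    handle_grip local s,y,z 130.9 -5.1 52.6
    keeper_mouth local s,y,z 231.8 3.0 16.6
    hatch_hinge local s,y,z -0.3 0.3 2.5
wrist hatch_push 0.87 [532.5  26.9 129.5]
wrist notch 0.64 [581.  -50.5 138.8]
wrist handle_grip 0.49 [616.5 -22.9 179.7]
wrist keeper_mouth 0.88 [520.4 -57.4 140. ]
wrist hatch_hinge 0.84 [737.   24.7 120.6]
    hatch_push local s,y,z 190.3 75.1 6.5
    notch local s,y,z 170.9 -14.1 15.8
    handle_grip local s,y,z 128.1 -0.1 56.7
    keeper_mouth local s,y,z 230.1 -0.1 17.0
    hatch_hinge local s,y,z -1.4 3.9 -2.4
```

View pics/a2.png

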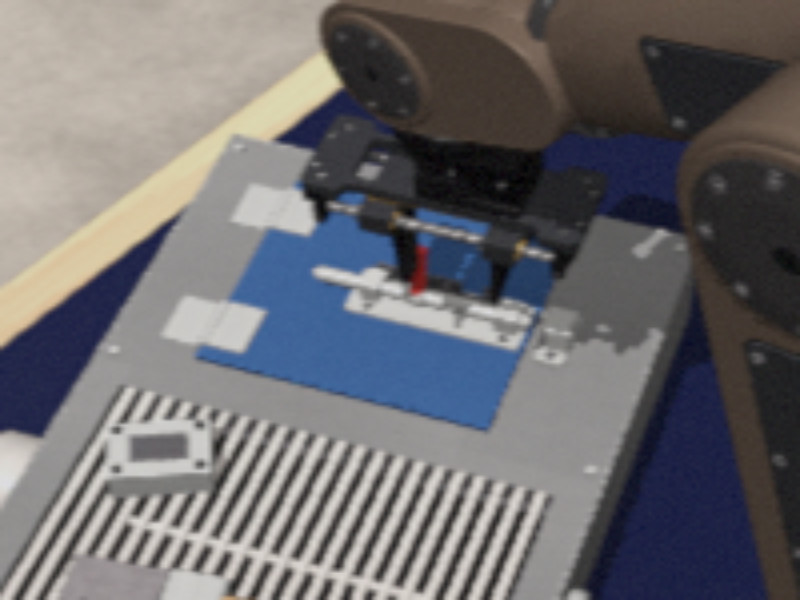

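View pics/w2.png

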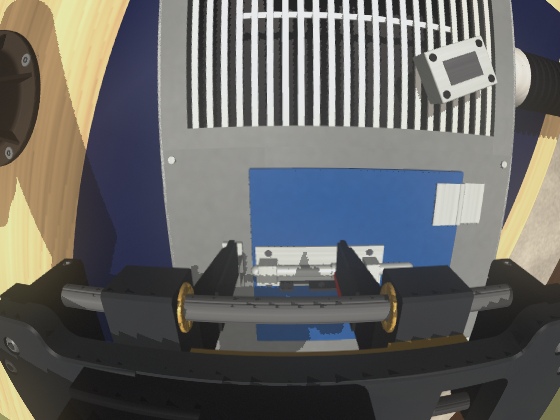

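The hatch is flat. The red handle stands about upright at (420,270) in the crop, and the networks put its grip at s ≈ 129 mm, height 54 mm. That is about 41 mm short of home. I'll move above it, then descend with the jaws straddling it.

Call:
{"name": "drive_tool", "arguments": {"rows": [[[-0.15,0.11,0,0,0,0,0.6],[-0.14,0.11,0,0,0,0,0.6],[0,0,0,0,0,0,0.6]]]}}

```text
t: 9.93
eef_pos: [618.4, -27.6, 275.7]
tcp_rot: [-3.141, 0.0, 1.913]
ft_force: [-0.2, 0.5, 0.5]
opening: 0.598
grip_force: 0.0
```

```bash
python3 - <<'E'
from h import *
s=st(); d=s["eef_pos"]-H; print("tcp s,y",-d@ex,d@ey)
for c in ["side","top","wrist"]:
    p,o=look(c,["handle_grip"])
    for k,v in o.items(): d=v-H; print("   ",k,"local s,y,z",(-d@ex).round(1),(d@ey).round(1),d[2].round(1))
cv2.imwrite("pics/w3.png",p["color"])
E
```

```text
9.93 [618.4 -27.6 275.7] [-3.141  0.     1.913] F [-0.2  0.5  0.5] op 0.6 [-0.15  0.45  1.52 -0.    1.18 -0.49]
tcp s,y 127.8782161022717 -5.123511218495844
side handle_grip 0.64 [516.3 -56.  139.4]
    handle_grip local s,y,z 233.5 2.6 16.4
wrist handle_grip 0.77 [613.6 -23.8 178.9]
    handle_grip local s,y,z 131.1 0.1 55.9
```

View pics/w3.png

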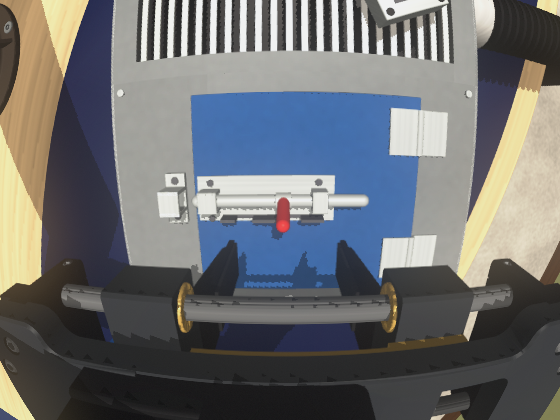

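The wrist view shows the handle's red top at (283,226), between the fingers' columns (232 and 345), with the keeper at (170,200). I'll shift 4 mm left and 2 mm toward the robot, then descend and grip.

Call:
{"name": "drive_tool", "arguments": {"rows": [[[0.014,-0.008,0.17,0,0,0,0.6],[0,0,0.12,0,0,0,0.6],[0,0,0.08,0,0,0,0.6],[0,0,0,0,0,0,0.2],[0,0,0,0,0,0,0]]]}}

```text
t: 10.85
eef_pos: [614.1, -23.3, 185.2]
tcp_rot: [3.14, 0.001, 1.915]
ft_force: [-0.5, 0.2, 0.2]
opening: 0.443
grip_force: 0.0
```

Call:
{"name": "drive_tool", "arguments": {"rows": [[[0,0,0,0,0,0,0],[0,0,0,0,0,0,0],[0,0,0,0,0,0,0]]]}}

```text
t: 11.22
eef_pos: [613.8, -23.5, 184.4]
tcp_rot: [3.141, 0.0, 1.915]
ft_force: [-2.2, -1.8, 2.7]
opening: 0.132
grip_force: 1.3
```

Call:
{"name": "drive_tool", "arguments": {"rows": [[[0,0,0,0,0,0,0],[0,-0.03,0,0,0,0,0],[0,-0.04,0,0,0,0,0],[0,-0.03,0,0,0,0,0],[0,0,0,0,0,0,0]]]}}

```text
t: 11.85
eef_pos: [589.4, -32.4, 184.3]
tcp_rot: [-3.141, 0.0, 1.915]
ft_force: [-2.3, -2.0, 6.0]
opening: 0.105
grip_force: 30.0
```

Call:
{"name": "drive_tool", "arguments": {"rows": [[[0,-0.02,0,0,0,0,0],[0,-0.014,0,0,0,0,0],[0,0,0,0,0,0,0]]]}}

```text
t: 12.22
eef_pos: [582.1, -35.0, 184.3]
tcp_rot: [3.141, 0.0, 1.915]
ft_force: [1.6, -0.9, 5.2]
opening: 0.107
grip_force: 30.0
```

Call:
{"name": "drive_tool", "arguments": {"rows": [[[0,-0.01,0,0,0,0,0],[0,-0.008,0,0,0,0,0],[0,0,0,0,0,0,0]]]}}

```text
t: 12.6
eef_pos: [578.1, -36.5, 184.3]
tcp_rot: [3.141, 0.0, 1.915]
ft_force: [2.1, -0.5, 5.8]
opening: 0.106
grip_force: 30.0
```

Call:
{"name": "drive_tool", "arguments": {"rows": [[[0,-0.006,0,0,0,0,0],[0,-0.004,0,0,0,0,0],[0,0,0,0,0,0,0]]]}}

```text
t: 12.98
eef_pos: [577.1, -36.9, 184.4]
tcp_rot: [3.138, 0.001, 1.915]
ft_force: [10.0, 3.4, 2.2]
opening: 0.106
grip_force: 30.0
```

The bolt is home: the grip is at s = 169.9 mm and the force has risen. Next I'll swing the pinched handle right along its arc.

Call:
{"name": "drive_tool", "arguments": {"rows": [[[-0.041,0,0.005,0,0,0,0],[-0.039,0,0.014,0,0,0,0],[-0.035,0,0.022,0,0,0,0],[-0.029,0,0.029,0,0,0,0],[0,0,0,0,0,0,0]]]}}

```text
t: 13.6
eef_pos: [589.4, -71.2, 166.7]
tcp_rot: [3.138, 0.001, 1.914]
ft_force: [10.0, 1.4, 2.7]
opening: 0.106
grip_force: 30.0
```

Call:
{"name": "drive_tool", "arguments": {"rows": [[[-0.013,0,0.019,0,0,0,0],[-0.011,0,0.02,0,0,0,0],[-0.009,0,0.024,0,0,0,0],[0,0,0,0,0,0,0]]]}}

```text
t: 14.1
eef_pos: [592.2, -78.9, 151.1]
tcp_rot: [3.138, 0.002, 1.915]
ft_force: [10.2, 1.6, 2.7]
opening: 0.108
grip_force: 30.0
```

The handle is past the plate and into the notch. I'll release, rise, shut the fingers and press it flat from above.

Call:
{"name": "drive_tool", "arguments": {"rows": [[[0,0,0,0,0,0,0.4],[0,0,0,0,0,0,0.4],[0,0,0,0,0,0,0.4],[0,0,-0.1,0,0,0,0.4],[0,0,-0.1,0,0,0,0]]]}}

```text
t: 14.72
eef_pos: [590.2, -78.7, 201.0]
tcp_rot: [-3.14, -0.001, 1.915]
ft_force: [-0.3, 0.6, -0.0]
opening: 0.339
grip_force: 0.0
```

Call:
{"name": "drive_tool", "arguments": {"rows": [[[0.01,0,0,0,0,0,0],[0,0,0,0,0,0,0],[0,0,0,0,0,0,0],[0,0,0,0,0,0,0]]]}}

```text
t: 15.22
eef_pos: [589.6, -76.4, 200.1]
tcp_rot: [-3.141, -0.001, 1.915]
ft_force: [-0.9, 0.5, -0.5]
opening: 0.007
grip_force: 0.0
```

Call:
{"name": "drive_tool", "arguments": {"rows": [[[0,0,0.06,0,0,0,0],[0,0,0.05,0,0,0,0],[0,0,0.02,0,0,0,0],[0,0,0.015,0,0,0,0],[0,0,0,0,0,0,0]]]}}

```text
t: 15.85
eef_pos: [589.7, -76.4, 164.4]
tcp_rot: [-3.141, -0.0, 1.915]
ft_force: [0.2, 0.1, -0.1]
opening: 0.007
grip_force: 0.0
```

Call:
{"name": "drive_tool", "arguments": {"rows": [[[0,0,0.01,0,0,0,0],[0,0,0.006,0,0,0,0],[0,0,0,0,0,0,0]]]}}

```text
t: 16.23
eef_pos: [590.2, -76.5, 162.0]
tcp_rot: [3.14, 0.001, 1.915]
ft_force: [-2.9, 0.5, 12.7]
opening: 0.007
grip_force: 5.7
```

The contact height (TCP 162) matches the handle lying flat. I'll press slightly more, retreat and check.

Call:
{"name": "drive_tool", "arguments": {"rows": [[[0,0,0.005,0,0,0,0],[0,0,0,0,0,0,0],[0,0,-0.1,0,0,0,0],[0,0,-0.24,0,0,0,0],[0,0,-0.24,0,0,0,0]]]}}

```text
t: 16.85
eef_pos: [589.5, -76.3, 306.0]
tcp_rot: [-3.141, -0.0, 1.915]
ft_force: [0.5, -0.6, 0.9]
opening: 0.006
grip_force: 0.0
```

Call:
{"name": "drive_tool", "arguments": {"rows": [[[-0.15,0,0,0,0,0,0],[-0.15,0,0,0,0,0,0],[0,0,0,0,0,0,0]]]}}

```text
t: 17.23
eef_pos: [615.3, -148.8, 304.0]
tcp_rot: [-3.141, 0.0, 1.913]
ft_force: [-1.0, 0.8, -0.3]
opening: 0.002
grip_force: 0.0
```

```bash
python3 - <<'E'
from h import *
st()
for c in ["side","top","wrist"]:
    p,o=look(c,["handle_grip","notch","hatch_push","mould_block","brush","blue_tray"])
    for k in ("handle_grip","notch"):
        if k in o: d=o[k]-H; print("   ",k,"s,y,z",(-d@ex).round(1),(d@ey).round(1),d[2].round(1))
cv2.imwrite("pics/w4.png",p["color"])
E
```

```text
17.23 [ 615.3 -148.8  304. ] [-3.141  0.     1.913] F [-1.   0.8 -0.3] op 0.0 [-0.34  0.45  1.44 -0.    1.25 -0.68]
side handle_grip 0.53 [591.6 -75.3 138.3]
side notch 0.6 [583.8 -47.1 138.8]
side hatch_push 0.85 [529.4  22.6 128.1]
side mould_block 0.93 [646.7 206.4 122.5]
side brush 0.67 [532.6 277.  115.7]
    handle_grip s,y,z 169.2 -41.0 15.3
    notch s,y,z 167.0 -11.8 15.8
top handle_grip 0.7 [648.  207.2 120.8]
top notch 0.79 [586.2 -52.9 138. ]
top hatch_push 0.85 [531.8  18.7 120.1]
top mould_block 0.59 [648.4 205.9 121. ]
top brush 0.95 [538.9 274.4 121.5]
top blue_tray 0.61 [ 5.165e+02 -5.346e+02 -1.000e-01]
    handle_grip s,y,z 20.6 205.8 -2.2
    notch s,y,z 166.8 -18.1 15.0
wrist handle_grip 0.79 [593.1 -70.4 138.6]
wrist notch 0.76 [581.3 -51.9 138.4]
wrist hatch_push 0.75 [528.9  21.5 127.7]
wrist blue_tray 0.81 [ 519.9 -531.9    1. ]
    handle_grip s,y,z 166.2 -36.9 15.6
    notch s,y,z 171.0 -15.5 15.4
```

View pics/w4.png

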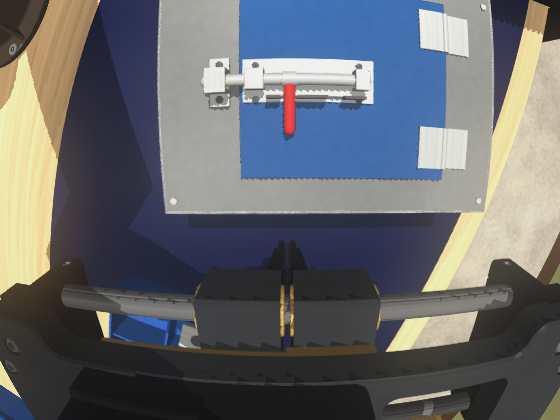

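The rod runs through the keeper at (215,80), and the red handle lies flat to the right through the notch, from (290,85) to (290,130). The hatch is flat and the loose things have not moved. Handing in.

```bash
python3 -c "
from cell import env
print(env.job_done())"
```

```text
the job is handed in; nothing more can be done
None
```

I shut the hatch, slid the bolt home into the keeper and turned the red handle flat into its notch. The mould block, brush and blue tray were left where they were, and the job was handed in at about 17 s of robot time.

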